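# Lay out the hub bearings and light them for inspection

## Robot

A 6-joint arm with a two-finger parallel gripper is mounted at the origin on the work surface. World frame = base frame: x ahead of the robot, y to its left, z up, the work surface at z = 0. Lengths are in m, angles in rad, forces in N, time in s.
With the tool pointing down it reaches from about 0.3 to 0.875 m from the base axis. Payload 6.4 kg.
Tool frame: the origin (TCP) lies midway between the tips of the shut fingers; the grasp point (between the pads) lies 19 mm behind it (grasp_offset is the distance from the TCP to the grasp point, in m); z points along the fingers, y is the line along which they close (so a half turn about z gives the same grasp; the last joint's range is limited). The gripper opens to 85 mm and grips with 20 to 120 N. Pads are 22 mm wide; open, the fingers measure 114 mm over their backs; the gripper's body (76 mm by 85 mm) begins 54 mm behind the grasp point. The pads swing forward as they close: fully open they stand 13 mm farther back than shut.
Start: joints at [-1.409, 0.181, 1.607, -0, 1.354, -0.206], TCP at [0.207, -0.537, 0.231] pointing down, gripper open.
Joint ranges: [-2.99, 2.99], [-0.89, 2.07], [0.3, 2.58], [-1.14, 4.28], [0, 2.63], [-3.12, 3.12]. Speed limits (rad/s): [2.57, 2.57, 3.01, 3.14, 3.14, 3.14].

## Interface

Orientations are given as a unit quaternion [w, x, y, z].
In Python, from bench import * gives the robot as it stands. The module is installed in compiled form; this text tells all that it offers.
- The arm moves only by the tool servo_tool, never from a script. Its argument "commands" is text: rows parted by semicolons, each of 7 numbers parted by spaces: the turn, a rotation vector about the tool's x, y, z in rad, then the shift along the tool's x, y, z in mm, then the opening, from 0 (shut) to 1 (fully open). In form: wx wy wz dx dy dz claw; .... A call has 1 to 5 rows; each row shifts and turns the commanded pose from where the row before left it, along the tool's axes as they then stand; what a row does not reach is not made up. A row lasts 1/8 s, in which the tool goes at most 62.5 mm and 10.7 degrees, less where a joint would pass 70% of its speed; a pose out of reach is approached as far as the arm can. A call with a gripper value outside its range is refused whole. The fingers move at their own pace and stop on an object; the grip force is fixed at half the most. Time passes only in rows, so rows that do not move let the fingers close. It gives the time, the measured TCP pose, the force, the opening and the grip force at its end, in the units of the state.
- get_obs(): the state, without advancing time (a new reading comes with each control period).
- camera(name): name is "side" or "top"; returns the picture (384x512x3 uint8, blue, green, red); there is no depth.
- calibration(name): a dict with "fx", "fy", "cx", "cy" (pixels), "R" (3x3) and "t" (3): a world point X has camera coordinates R X + t. Camera axes: x right, y down, z forward; pixel columns grow to the right and rows downward; lengths in m; the calibration is good to about 2 mm. A picture is of the moment at which its call begins. calibration takes no time and is no camera call.
- hand_in(): hands the job in; it is judged then, once.
The state is a dict: "time_s": time; "q": joint angles; "dq": joint speeds; "joint_efforts": joint torques, N m; "eef_pos": TCP position; "eef_rot": TCP orientation; "wrist_force": force on the tool from outside, world axes, zero at the start; "torque": the same for the moment, N m; "opening": opening from 0.0 (shut) to 1.0 (fully open); "grasp_force": force on a finger pad.
Only numpy, scipy, OpenCV 4.12 (cv2) and the standard library are available. Lean on these libraries where they do the work, as an engineer would, in place of code of your own. Each camera call takes 0.05 s, during which the arm holds its last target. There are 200 camera calls.

## Task

Put the two loose bearings from the black mat into the two empty pockets of the blue tray, so that both rows of three are full. Then draw the inspection lamp up out of its charging stand, turn it level and hold it with its light panel centred over the tray, facing straight down, about 15 cm above it; finish while holding it there, still, in the gripper. Leave the grease tub, the sprocket cluster and the hex key where they are.

Things in the scene. Friction and masses are not known exactly. Their poses are not given: they have to be found in the camera images.
- bearing0: one of six alike cartridge bearings: steel ring 30 mm outside, 17 mm bore, 10 mm high, orange seals, about 30 g; origin at the centre of its underside, z up. Four already lie in pockets of the blue tray, two lie flat on the black mat, at least 60 mm between centres; which are which varies
- bearing1: one of six alike cartridge bearings: steel ring 30 mm outside, 17 mm bore, 10 mm high, orange seals, about 30 g; origin at the centre of its underside, z up. Four already lie in pockets of the blue tray, two lie flat on the black mat, at least 60 mm between centres; which are which varies
- bearing2: one of six alike cartridge bearings: steel ring 30 mm outside, 17 mm bore, 10 mm high, orange seals, about 30 g; origin at the centre of its underside, z up. Four already lie in pockets of the blue tray, two lie flat on the black mat, at least 60 mm between centres; which are which varies
- bearing3: one of six alike cartridge bearings: steel ring 30 mm outside, 17 mm bore, 10 mm high, orange seals, about 30 g; origin at the centre of its underside, z up. Four already lie in pockets of the blue tray, two lie flat on the black mat, at least 60 mm between centres; which are which varies
- bearing4: one of six alike cartridge bearings: steel ring 30 mm outside, 17 mm bore, 10 mm high, orange seals, about 30 g; origin at the centre of its underside, z up. Four already lie in pockets of the blue tray, two lie flat on the black mat, at least 60 mm between centres; which are which varies
- bearing5: one of six alike cartridge bearings: steel ring 30 mm outside, 17 mm bore, 10 mm high, orange seals, about 30 g; origin at the centre of its underside, z up. Four already lie in pockets of the blue tray, two lie flat on the black mat, at least 60 mm between centres; which are which varies
- tray: fixed blue sorting tray, 140 (x) x 200 (y) x 8 mm thick, six round pockets in two rows of three: pocket centres at x = -30 and +30, y = -60, 0 and +60 mm in its frame; origin under its centre
- tray_mid (a point): middle of the tray's top face, 8 mm above the bench
- pocket0 (a point): centre of the floor of a pocket (tray frame x -30, y -60 mm): 33.6 mm across, 4 mm deep, floor 4 mm above the bench; a seated bearing stands 6 mm proud of the tray
- pocket1 (a point): centre of the floor of a pocket (tray frame x -30, y +0 mm): 33.6 mm across, 4 mm deep, floor 4 mm above the bench; a seated bearing stands 6 mm proud of the tray
- pocket2 (a point): centre of the floor of a pocket (tray frame x -30, y +60 mm): 33.6 mm across, 4 mm deep, floor 4 mm above the bench; a seated bearing stands 6 mm proud of the tray
- pocket3 (a point): centre of the floor of a pocket (tray frame x +30, y -60 mm): 33.6 mm across, 4 mm deep, floor 4 mm above the bench; a seated bearing stands 6 mm proud of the tray
- pocket4 (a point): centre of the floor of a pocket (tray frame x +30, y +0 mm): 33.6 mm across, 4 mm deep, floor 4 mm above the bench; a seated bearing stands 6 mm proud of the tray
- pocket5 (a point): centre of the floor of a pocket (tray frame x +30, y +60 mm): 33.6 mm across, 4 mm deep, floor 4 mm above the bench; a seated bearing stands 6 mm proud of the tray
- mat: fixed black rubber mat, 90 (x) x 140 (y) x 4 mm thick; origin under its centre; the two loose bearings lie on it
- dock: fixed charging stand: black foot 85 (x) x 80 (y) x 12 mm, on it a grey rectangular socket, 37 x 49 mm outside, its rim 50 mm above the bench, its floor 12 mm above the bench; origin under its centre; the lamp's x axis points along the stand's x axis
- lamp: stick-shaped inspection lamp, upright in the stand, lower 38 mm in the socket with 1.5 mm play all round: bar 18 (x) x 30 (y) x 160 mm (z, foot to head), about 160 g, centre of mass 75 mm up; black handle (lower 92 mm), red head; flat sides face +y and -y; origin at the centre of its foot; white lit panel on its +x face, near the head; it starts facing roughly away from the robot
- lamp_light (a point): centre of the light panel on the lamp's +x face, 10 mm in x and 125 mm up from the lamp's origin; panel 19 x 52 mm; shines along +x of the lamp
- tub: closed grease tub, 72 mm across and 50 mm high, white with a green lid; a bystander, to be left alone; origin at the centre of its underside
- cassette: steel sprocket cluster, 130 mm across and 38 mm high, lying flat; a bystander, to be left alone; origin at the centre of its underside
- hexkey: green T-handle hex key lying flat: handle 28 x 95 x 22 mm, dark 6 mm blade along its +x, its tip 153 mm from the origin; a bystander, to be left alone; origin at the centre of its underside (middle of the handle)
Things that resemble listed ones, but are neither listed nor needed, are in the scene too. Of the things that look like the lamp, the larger one is meant. Leave any yellow look-alike of the bearing0 alone.

How it is judged:
On the way, in this order (a step that is already met when the one before it is completed fails the run):
1. all six bearings lie flat in the six pockets while the lamp is still in its stand (horizontal distance between each of bearing0, bearing1, bearing2, bearing3, bearing4, bearing5 and tray_mid below 0.08 m and height (world z) of each of bearing0, bearing1, bearing2, bearing3, bearing4, bearing5 below 0.006 m and angle between the z axis of each of bearing0, bearing1, bearing2, bearing3, bearing4, bearing5 and the z axis of tray, either way round below 0.12 rad and z of lamp in the frame of dock below 0.02 m and horizontal distance between lamp and dock below 0.008 m), for 0.2 s.
2. the lamp is drawn up out of its stand (z of lamp in the frame of dock above 0.055 m and contact force between lamp and the fingers above 1 N), for 0.1 s.
At the end, for the whole second after the job is handed in: All six bearings flat in the tray's pockets (underside under 6 mm above the bench, level within 0.12 rad). Lamp held still by the fingers (under 0.03 m/s), light panel within 40 mm of the tray's middle seen from above, 100 to 200 mm above the tray, facing straight down within 0.3 rad (horizontal distance between each of bearing0, bearing1, bearing2, bearing3, bearing4, bearing5 and tray_mid below 0.08 m and height (world z) of each of bearing0, bearing1, bearing2, bearing3, bearing4, bearing5 below 0.006 m and angle between the z axis of each of bearing0, bearing1, bearing2, bearing3, bearing4, bearing5 and the z axis of tray, either way round below 0.12 rad and horizontal distance between lamp_light and tray_mid below 0.04 m and height (world z) of lamp_light between 0.108 and 0.208 m and angle between lamp's own x axis and vertical above 2.84159 rad and contact force between lamp and the fingers above 1 N and linear speed of lamp below 0.03 m/s); the arm keeps its last pose, push and grip.
It fails at once if the grease tub is moved by more than 25 mm or tipped (distance of tub from where it was at the start of the episode above 0.025 m or angle between tub's own z axis and vertical above 0.4 rad).
It fails at once if the sprocket cluster is moved by more than 25 mm or tipped (distance of cassette from where it was at the start of the episode above 0.025 m or angle between cassette's own z axis and vertical above 0.4 rad).
It fails at once if the hex key is moved by more than 25 mm or tipped (distance of hexkey from where it was at the start of the episode above 0.025 m or angle between hexkey's own z axis and vertical above 0.4 rad).
It also fails if it takes over 72 s, if anything falls off the work surface, if the arm or the gripper's body presses on something with over 40 N, if the wrist force passes 120 N, or if a joint passes its speed limit or range.

## Working session

There is one attempt and no reset: what is moved stays moved. The work goes in short steps, Python scripts to look and compute and a tool call to move; the robot and the scene stay as the last step left them, time stands still between calls to the robot, and variables do not carry over. Pictures are saved under pics/ and viewed, at most 10 in all, crops included, and the job is handed in when it is done.

Besides the shell and the picture viewer there is one more tool, called after "Emit:" as name(argument=value, ...), one argument or row to a line, values as JSON. servo_tool: Moves the arm, as the interface text tells. Its arguments: {"type":"object","properties":{"commands":{"type":"string"}},"required":["commands"]}

```bash
mkdir -p pics; python3 - <<'E'
from bench import *
import cv2,numpy as np
for n in("top","side"):
    im=camera(n); cv2.imwrite(f"pics/{n}0.png",im)
    c=calibration(n); print(n,c)
o=get_obs(); print(o)
E
```

```text
top {'fx': 348.5233096309027, 'fy': 348.5233096309027, 'cx': 256.50579262960525, 'cy': 192.02143544532584, 'R': array([[-0.02603124, -0.99890033,  0.03899368],
       [-0.996971  ,  0.0230817 , -0.07427016],
       [ 0.07328845, -0.04080891, -0.99647551]]), 't': array([0.00396317, 0.58226328, 0.90981394])}
side {'fx': 371.9011407197484, 'fy': 371.9011407197484, 'cx': 253.06233867095023, 'cy': 188.43691001036612, 'R': array([[-0.80616129, -0.59168209,  0.00403409],
       [-0.41741064,  0.56385941, -0.71262257],
       [ 0.41937135, -0.5761726 , -0.70153603]]), 't': array([0.47502025, 0.31323992, 0.76785625])}
{'time_s': 0.1, 'q': array([-1.40929266e+00,  1.81473620e-01,  1.60792318e+00,  1.34045590e-06,
        1.35377852e+00, -2.06304652e-01]), 'dq': array([ 0.00171786, -0.00010677, -0.00196626,  0.00223217,  0.00073069,
        0.00036696]), 'joint_efforts': array([ 7.54845605e-04, -4.45876229e+01, -3.52237666e+01, -3.69219861e-04,
        4.21605320e-03, -1.73109964e-06]), 'eef_pos': array([ 0.20668592, -0.53603534,  0.23046304]), 'eef_rot': array([-7.91121429e-04,  9.83136955e-01,  1.82869081e-01,  1.83790319e-05]), 'wrist_force': array([-0.17457146, -0.2582491 ,  0.07193749]), 'torque': array([0.0563604, 0.0213279, 0.0711489]), 'grasp_force': 0.0, 'opening': 1.002611264593581}
```

View pics/top0.png

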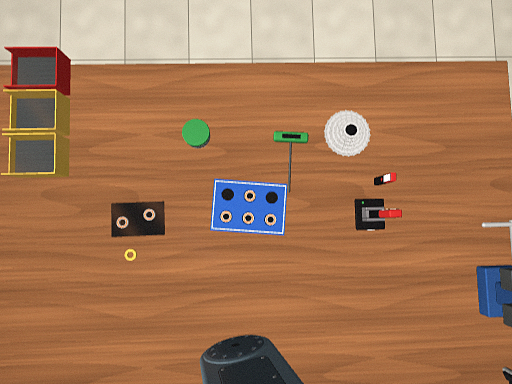

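View pics/side0.png

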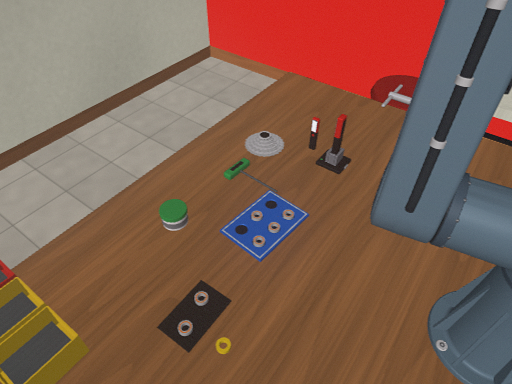

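Top view: the tray is at about (249,207), with empty pockets at (228,194) and (272,198). The loose bearings are on the mat at (122,222) and (149,214), and the yellow ring at (130,255) is a decoy. Two things look like the lamp: the large bar in the stand, top (370–402,213) / side (339,130), and a small free-standing one, top (385,179) / side (315,132). The large one in the charging stand is the one meant; I'll confirm it in a crop.

```bash
cat > h.py <<'E'
import cv2,numpy as np
from bench import *
from scipy.spatial.transform import Rotation as Rot
def ray(n,uv):
    c=calibration(n); d=np.array([(uv[0]-c["cx"])/c["fx"],(uv[1]-c["cy"])/c["fy"],1.])
    return -c["R"].T@c["t"], c["R"].T@d
def plane(n,uv,z):
    o,d=ray(n,uv); return (o+d*(z-o[2])/d[2])
def two(a,b):
    (o1,d1),(o2,d2)=ray("top",a),ray("side",b)
    s=np.linalg.lstsq(np.c_[d1,-d2],o2-o1,rcond=None)[0]
    p,q=o1+s[0]*d1,o2+s[1]*d2
    return (p+q)/2,np.linalg.norm(p-q)
def blobs(m,lo,hi):
    n,l,s,c=cv2.connectedComponentsWithStats(m.astype(np.uint8))
    return [(c[i],s[i,4],s[i,:4],l==i) for i in range(1,n) if lo<=s[i,4]<=hi]
def rect(m): 
    return cv2.minAreaRect(np.argwhere(m)[:,::-1].astype(np.float32))
E
python3 - <<'E'
from h import *
np.set_printoptions(precision=4,suppress=True)
for n in("top","side"):
    im=cv2.imread(f"pics/{n}0.png"); hsv=cv2.cvtColor(im,cv2.COLOR_BGR2HSV); H,S,V=cv2.split(hsv)
    print(n,"cam",ray(n,(0,0))[0])
    blue=(H>105)&(H<125)&(S>130)&(V>90)
    for c,a,b,m in blobs(blue,500,6000):
        cnt=cv2.findContours(m.astype(np.uint8),cv2.RETR_EXTERNAL,cv2.CHAIN_APPROX_NONE)[0][0]
        p=np.array([plane(n,q[0],.008)[:2] for q in cnt],np.float32)
        print("blue",c,a,b,cv2.minAreaRect(p*1000))
        fill=np.zeros(V.shape,np.uint8); cv2.drawContours(fill,[cnt],-1,1,-1)
        hole=(fill>0)&(V<60)
        for c2,a2,b2,_ in blobs(hole,25,500): print("  dark",c2,a2,b2,plane(n,c2,.006))
        for c2,a2,b2,_ in blobs((fill>0)&~blue&(V>=60),20,500): print("  nonblue",c2,a2,b2,plane(n,c2,.010))
    dark=(V<50)
    for c,a,b,m in blobs(dark,150,4000):
        cnt=cv2.findContours(m.astype(np.uint8),cv2.RETR_EXTERNAL,cv2.CHAIN_APPROX_NONE)[0][0]
        zz=.004
        p=np.array([plane(n,q[0],zz)[:2] for q in cnt],np.float32)
        print("dark",c,a,b,cv2.minAreaRect(p*1000))
        fill=np.zeros(V.shape,np.uint8); cv2.drawContours(fill,[cnt],-1,1,-1)
        for c2,a2,b2,m2 in blobs((fill>0)&~dark,20,500):
            (u,v),r=cv2.minEnclosingCircle(np.argwhere(m2)[:,::-1].astype(np.float32))
            print("  light",c2,(u,v),a2,b2,plane(n,c2,.012),plane(n,(u,v),.012))
    red=((H<8)|(H>172))&(S>150)&(V>90)
    for c,a,b,m in blobs(red,15,3000): print("red",c,a,b,rect(m))
a=cv2.imread("pics/top0.png")[165:240,345:412]; b=cv2.imread("pics/side0.png")[105:180,300:367]
cv2.imwrite("pics/crop.png",cv2.resize(np.hstack([a,b]),None,fx=5.9,fy=5.9,interpolation=cv2.INTER_CUBIC))
E
```

```text
top cam [0.5139 0.0276 0.9497]
blue [248.5565 206.5687] 2444 [213 182  72  50] ((544.4849853515625, 11.249855041503906), (186.81346130371094, 121.5347671508789), 84.59041595458984)
  dark [227.3365 194.0096] 104 [222 189  12  11] [0.5798 0.0681 0.006 ]
  dark [271.2941 197.1471] 102 [266 192  12  11] [ 0.5684 -0.0509  0.006 ]
  nonblue [249.4737 195.4421] 95 [244 190  12  12] [0.5742 0.0084 0.01  ]
  nonblue [225.6064 216.1064] 94 [220 210  12  13] [0.5202 0.0738 0.01  ]
  nonblue [247.8667 217.5222] 90 [242 212  12  12] [0.5148 0.0142 0.01  ]
  nonblue [270.0112 219.1236] 89 [265 213  11  13] [ 0.509  -0.0453  0.01  ]
blue [491.1894 291.8384] 1225 [477 267  35  50] ((297.3734130859375, -652.9977416992188), (132.50074768066406, 92.39689636230469), 0.006214500870555639)
dark [367.529  213.6449] 535 [355 199  30  31] ((515.9745483398438, -319.4410095214844), (80.28749084472656, 82.15584564208984), 88.62881469726562)
dark [141.397  219.2618] 806 [116 203  49  32] ((521.8007202148438, 299.983642578125), (144.7277374267578, 69.57928466796875), 41.95109176635742)
dark [238.5398 345.3662] 6
[... 2419 characters left out ...]
12 ] [0.5097 0.3488 0.012 ]
red [397.8906 104.7031] 128 [387  99  22  12] ((397.5000305175781, 104.50000762939453), (20.23857307434082, 6.324554920196533), 18.434947967529297)
red [339.4375 125.0812] 160 [334 114  13  25] ((338.933837890625, 125.27076721191406), (8.486912727355957, 24.62868881225586), 19.440034866333008)
red [316.5366 122.0976] 41 [312 117   8  16] ((316.9594421386719, 123.74324035644531), (15.218944549560547, 6.690454006195068), 72.89727020263672)
red [499.9641 128.189 ] 418 [486 117  26  24] ((500.8500061035156, 127.95000457763672), (26.879358291625977, 17.076295852661133), 18.434947967529297)
red [  5.989  273.3297] 182 [  0 260  17  28] ((8.0, 273.5), (27.0, 16.0), 90.0)
```

View pics/crop.png

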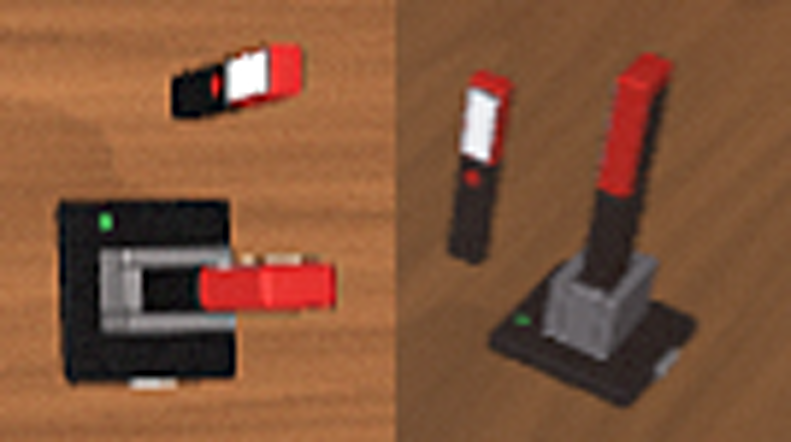

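The crop confirms it: the large lamp is the one in the grey socket, at top (370–402,213), side (339,130). Its white panel is just visible on the far (+x) edge; the small one stands free on the bench and is left alone. The first move is a yaw turn so that the fingers close along tray x.

Emit:
servo_tool(
  commands="0 0 -0.18 0 0 0 1;0 0 -0.18 0 0 0 1;0 0 -0.18 0 0 0 1;0 0 -0.18 0 0 0 1;0 0 -0.18 0 0 0 0.6",
)

```text
time_s: 0.72
eef_pos: [0.2067, -0.5362, 0.2307]
eef_rot: [-0.0, 0.804, 0.595, 0.0]
wrist_force: [-0.1, 0.4, 0.7]
opening: 0.819
grasp_force: 0.0
```

```bash
cat >> h.py <<'E'
def go(p,psi=None,o=None):
    o=o or get_obs(); w,x,y,z=o["eef_rot"]; R=Rot.from_quat([x,y,z,w]).as_matrix()
    print("pos",o["eef_pos"].round(4),"tool x",R[:,0].round(3),"y",R[:,1].round(3),"z",R[:,2].round(3),"psi",round(float(np.arctan2(R[1,1],R[0,1])),3))
    d=R.T@(np.array(p)-o["eef_pos"])*1000
    print("-> tool shift mm",d.round(1),"t",o["time_s"],"F",o["wrist_force"].round(1),"open",round(o["opening"],3),"grip",round(o["grasp_force"],1),"q",o["q"].round(2))
def mat_bearings(im,box=(110,170,195,245)):
    u0,u1,v0,v1=box; H,S,V=cv2.split(cv2.cvtColor(im,cv2.COLOR_BGR2HSV))
    m=np.zeros(V.shape,bool); m[v0:v1,u0:u1]=True
    return m,V
E
python3 - <<'E'
from h import *
np.set_printoptions(precision=4,suppress=True)
im=cv2.imread("pics/top0.png"); m,V=mat_bearings(im)
sub=(V[200:238,110:168]<45).astype(np.uint8)
n,l,s,c=cv2.connectedComponentsWithStats(1-sub)
for i in range(1,n):
    if 20<s[i,4]<300:
        cc=c[i]+[110,200]; print(cc,s[i],plane("top",cc,.012))
for c in [(149,214),(122,222)]:
    u,v=c; w=V[v-9:v+10,u-9:u+10]>70; p=np.argwhere(w)[:,::-1]+[u-9,v-9]
    (a,b),r=cv2.minEnclosingCircle(p.astype(np.float32)); print(a,b,r,p.mean(0),plane("top",p.mean(0),.012),plane("top",(a,b),.012))
go([.529,.278,.231])
E
```

```text
151.0 212.0 9.219644546508789 [150.3281 212.8594] [0.5339 0.2729 0.012 ] [0.5362 0.2711 0.012 ]
120.0 219.5 9.552586555480957 [121.6723 221.521 ] [0.513  0.3479 0.012 ] [0.5184 0.3522 0.012 ]
pos [ 0.2067 -0.5362  0.2307] tool x [0.293 0.956 0.001] y [ 0.956 -0.293 -0.   ] z [-0.     0.001 -1.   ] psi -0.297
-> tool shift mm [872.9  69.9   0.5] t 0.725 F [-0.1  0.4  0.7] open 0.819 grip 0.0 q [-1.41  0.18  1.61 -0.    1.35 -1.11]
```

Emit:
servo_tool(
  commands="0 0 0 62 5 0 0.6;0 0 0 62 5 0 0.6;0 0 0 62 5 0 0.6;0 0 0 62 5 0 0.6;0 0 0 62 5 0 0.6",
)

```text
time_s: 1.35
eef_pos: [0.3234, -0.2461, 0.2311]
eef_rot: [-0.0, 0.806, 0.592, 0.0]
wrist_force: [1.1, 0.7, 0.1]
opening: 0.6
grasp_force: 0.0
```

Emit:
servo_tool(
  commands="0 0 0 62 5 0 0.6;0 0 0 62 5 0 0.6;0 0 0 62 5 0 0.6;0 0 0 62 5 0 0.6;0 0 0 62 5 0 0.6",
)

```text
time_s: 1.98
eef_pos: [0.4398, 0.0424, 0.2314]
eef_rot: [0.0, 0.806, 0.592, 0.0]
wrist_force: [1.1, -0.3, 0.8]
opening: 0.601
grasp_force: 0.0
```

Emit:
servo_tool(
  commands="0 0 0 62 5 0 0.6;0 0 0 62 5 0 0.6;0 0 -0.1 62 5 0 0.6;0 0 -0.1 60 5 0 0.6;0 0 0 0 0 0 0.6",
)

```text
time_s: 2.6
eef_pos: [0.526, 0.2746, 0.23]
eef_rot: [-0.001, 0.741, 0.672, -0.0]
wrist_force: [0.7, 0.3, -0.4]
opening: 0.598
grasp_force: 0.0
```

```bash
python3 - <<'E'
from h import *
np.set_printoptions(precision=4,suppress=True)
im=cv2.imread("pics/top0.png").astype(int); 
V=im.max(2)
for c in [(149,214),(122,222)]:
    u,v=c; yy,xx=np.mgrid[:384,:512]
    w=(V>70)&((xx-u)**2+(yy-v)**2<=64)
    n,l,s,cc=cv2.connectedComponentsWithStats(w.astype(np.uint8),connectivity=4)
    i=1+np.argmax(s[1:,4]); print(cc[i],s[i],plane("top",cc[i],.012))
go([.530,.277,.1])
E
```

```text
[148.8922 214.2647] [143 208  13  13 102] [0.5303 0.2767 0.012 ]
[121.9911 221.9464] [116 216  13  13 112] [0.5118 0.347  0.012 ]
pos [0.526  0.2746 0.23  ] tool x [0.097 0.995 0.   ] y [ 0.995 -0.097 -0.002] z [-0.002  0.    -1.   ] psi -0.098
-> tool shift mm [  2.7   4.  130. ] t 2.6 F [ 0.7  0.3 -0.4] open 0.598 grip 0.0 q [0.28 0.22 1.56 0.   1.36 0.38]
```

Emit:
servo_tool(
  commands="0 0 0 3 3.5 60 0.6;0 0 0 0 0 60 0.6;0 0 0 0 0 60 0.6;0 0 0 0 0 34 0.6;0 0 0 0 0 10.5 0.6",
)

```text
time_s: 3.22
eef_pos: [0.5278, 0.2722, 0.0041]
eef_rot: [-0.001, 0.743, 0.669, -0.003]
wrist_force: [0.1, 0.2, -0.8]
opening: 0.605
grasp_force: 0.0
```

```bash
python3 - <<'E'
from h import *
go([.5293,.2774,.0055])
E
```

```text
pos [0.5278 0.2722 0.0041] tool x [ 0.104  0.995 -0.002] y [ 0.995 -0.104 -0.005] z [-0.005 -0.002 -1.   ] psi -0.104
-> tool shift mm [ 5.4  0.9 -1.4] t 3.225 F [ 0.1  0.2 -0.8] open 0.605 grip 0.0 q [ 0.28  0.52  1.68 -0.    0.95  0.38]
```

Emit:
servo_tool(
  commands="0 0 0 5 1 -1 0.6;0 0 0 0 0 0 0.2;0 0 0 0 0 0 0.2;0 0 0 0 0 0 0.2;0 0 0 0 0 0 0.2",
)

```text
time_s: 3.85
eef_pos: [0.5335, 0.2793, 0.0107]
eef_rot: [0.001, 0.742, 0.67, 0.002]
wrist_force: [-0.7, 0.3, 4.8]
opening: 0.299
grasp_force: 58.6
```

```bash
python3 - <<'E'
from h import *
go([.5293,.2774,.0055])
E
```

```text
pos [0.5335 0.2793 0.0107] tool x [0.103 0.995 0.002] y [ 0.995 -0.103  0.004] z [ 0.004  0.001 -1.   ] psi -0.103
-> tool shift mm [-2.4 -4.   5.1] t 3.85 F [-0.7  0.3  4.8] open 0.299 grip 58.6 q [ 0.29  0.52  1.66 -0.    0.96  0.39]
```

Emit:
servo_tool(
  commands="0 0 0 0 0 -20 0.2;0 0 0 0 0 -40 0.2;0 0 0 0 0 0 0.2",
)

```text
time_s: 4.22
eef_pos: [0.5351, 0.2797, 0.0735]
eef_rot: [0.002, 0.742, 0.67, 0.004]
wrist_force: [0.2, 0.9, 0.7]
opening: 0.298
grasp_force: 59.0
```

```bash
python3 - <<'E'
from h import *
go([.579,.0682,.08])
for n in("top","side"):
    im=camera(n); cv2.imwrite(f"pics/{n}1.png",im)
a=cv2.imread("pics/top1.png")[180:260,100:200]; b=cv2.imread("pics/side1.png")[230:350,140:290]
cv2.imwrite("pics/c1.png",np.hstack([cv2.resize(a,(400,320)),cv2.resize(b,(400,320))]))
E
```

```text
pos [0.5351 0.2797 0.0735] tool x [0.103 0.995 0.004] y [ 0.995 -0.103  0.009] z [ 0.009  0.003 -1.   ] psi -0.103
-> tool shift mm [-205.9   65.4   -6.6] t 4.225 F [0.2 0.9 0.7] open 0.298 grip 59.0 q [ 0.29  0.42  1.65 -0.    1.06  0.39]
```

View pics/c1.png

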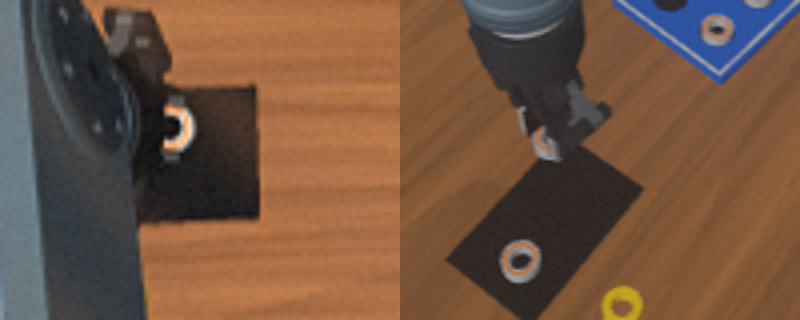

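The bearing is held between the fingers, at top crop (178,127) → full (144,212) and side crop (545,145). The other is still on the mat. Now I'll measure how it sits relative to the TCP.

```bash
python3 - <<'E'
from h import *
np.set_printoptions(precision=4,suppress=True)
im=cv2.imread("pics/top1.png"); V=im.max(2)
a=im[200:226,130:160]; 
S=cv2.cvtColor(im,cv2.COLOR_BGR2HSV)
w=np.zeros(V.shape,np.uint8); w[202:224,134:156]=V[202:224,134:156]>110
for c,n,b,m in blobs(w,15,300): print(c,n,b,plane("top",c,.075), plane("top",c,.07))
im=cv2.imread("pics/side1.png"); V=im.max(2)
w=np.zeros(V.shape,np.uint8); w[270:296,182:212]=V[270:296,182:212]>110
for c,n,b,m in blobs(w,15,300): print("side",c,n,b)
go([.579,.0682,.08])
a=cv2.imread("pics/top1.png")[195:230,125:165]; b=cv2.imread("pics/side1.png")[260:300,180:220]
cv2.imwrite("pics/c2.png",np.hstack([cv2.resize(a,(400,400),interpolation=cv2.INTER_CUBIC),cv2.resize(b,(400,400),interpolation=cv2.INTER_CUBIC)]))
E
```

```text
[144.5345 211.6207] 58 [141 206   8  12] [0.536  0.2706 0.075 ] [0.5361 0.272  0.07  ]
side [187.5348 284.0348] 230 [182 270  17  26]
pos [0.5323 0.2789 0.0696] tool x [0.103 0.995 0.001] y [ 0.995 -0.103  0.003] z [ 0.003  0.001 -1.   ] psi -0.103
-> tool shift mm [-204.7   68.1  -10.5] t 4.325 F [-0.8 -1.1  0.3] open 0.295 grip 59.0 q [ 0.29  0.42  1.65 -0.    1.06  0.39]
```

View pics/c2.png

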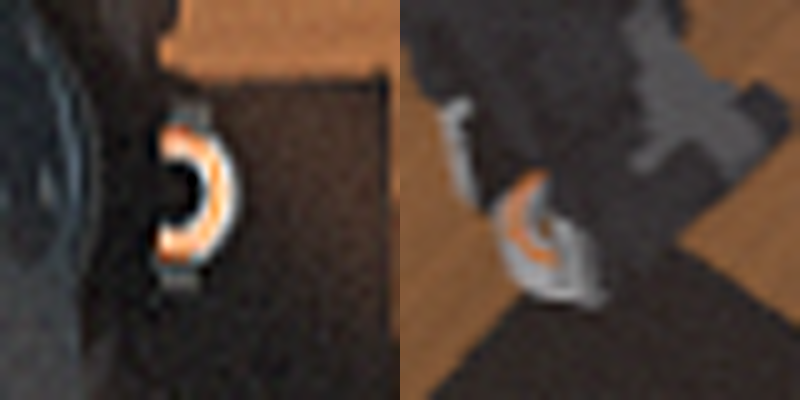

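Emit:
servo_tool(
  commands="0 0 0 -50 17 0 0.2;0 0 0 -51 17 0 0.2;0 0 0 -51 17 0 0.2;0 0 0 -51 16 0 0.2;0 0 0 0 0 0 0.2",
)

```text
time_s: 4.95
eef_pos: [0.5775, 0.0661, 0.0672]
eef_rot: [-0.0, 0.744, 0.668, -0.001]
wrist_force: [-0.2, 1.0, 0.1]
opening: 0.295
grasp_force: 59.0
```

```bash
cat >> h.py <<'E'
def avg(p,n=6,im=None):
    P=[];Q=[]
    for i in range(n):
        o=get_obs();P.append(o["eef_pos"]);Q.append(o["eef_rot"]); camera("side")
    P=np.array(P);Q=np.array(Q);Q*=np.sign(Q[:,1:2]); print("std mm",(P.std(0)*1000).round(1))
    o["eef_pos"]=P.mean(0);o["eef_rot"]=Q.mean(0)/np.linalg.norm(Q.mean(0)); go(p,o=o)
E
python3 - <<'E'
from h import *
avg([.5793,.0709,.0105])
E
```

```text
std mm [0.4 1.7 0.1]
pos [0.5768 0.0694 0.0671] tool x [0.104 0.995 0.   ] y [ 0.995 -0.104 -0.002] z [-0.002  0.    -1.   ] psi -0.104
-> tool shift mm [ 1.8  2.4 56.6] t 5.2 F [ 0.1  0.9 -0.3] open 0.295 grip 59.0 q [-0.08  0.39  1.71  0.    1.05  0.02]
```

Emit:
servo_tool(
  commands="0 0 0 1 2.4 30 0.2;0 0 0 0 0 18 0.2;0 0 0 0 0 4 0.2;0 0 0 0 0 0 0.2;0 0 0 0 0 0 0.2",
)

```text
time_s: 5.88
eef_pos: [0.5806, 0.0705, 0.0167]
eef_rot: [0.001, 0.743, 0.67, 0.001]
wrist_force: [0.3, 0.1, -0.3]
opening: 0.299
grasp_force: 59.0
```

```bash
python3 - <<'E'
from h import *
avg([.5793,.0709,.0085],4)
E
```

```text
std mm [0.1 0.  0.1]
pos [0.5805 0.0705 0.0167] tool x [0.103 0.995 0.   ] y [ 0.995 -0.103  0.002] z [ 0.002 -0.    -1.   ] psi -0.103
-> tool shift mm [ 0.3 -1.3  8.2] t 6.025 F [0.2 0.7 0.5] open 0.299 grip 59.0 q [-0.08  0.48  1.71 -0.    0.95  0.02]
```

Emit:
servo_tool(
  commands="0 0 0 0 -1.2 4 0.2;0 0 0 0 0 2.5 0.2;0 0 0 0 0 1.5 0.2;0 0 0 0 0 0 0.2;0 0 0 0 0 0 0.2",
)

```text
time_s: 6.7
eef_pos: [0.5787, 0.0706, 0.0104]
eef_rot: [-0.0, 0.742, 0.67, -0.0]
wrist_force: [-10.7, -0.1, 24.4]
opening: 0.299
grasp_force: 62.8
```

```bash
python3 - <<'E'
from h import *
avg([.5793,.0709,.0085],2)
im=camera("side"); cv2.imwrite("pics/side3.png",im); cv2.imwrite("pics/c3.png",cv2.resize(im[190:260,215:315],None,fx=8,fy=8,interpolation=cv2.INTER_CUBIC))
E
```

```text
std mm [0. 0. 0.]
pos [0.5788 0.0706 0.0104] tool x [ 0.102  0.995 -0.   ] y [ 0.995 -0.102 -0.   ] z [-0. -0. -1.] psi -0.103
-> tool shift mm [0.3 0.5 1.9] t 6.75 F [-10.5   0.1  22.9] open 0.301 grip 62.8 q [-0.08  0.49  1.71 -0.    0.94  0.02]
```

View pics/c3.png

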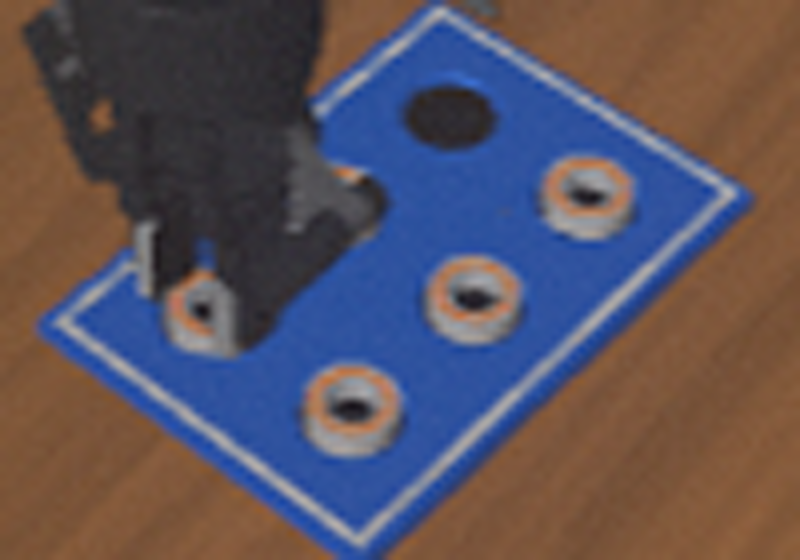

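The bearing at crop (205,310) is above its pocket but caught on the far (+x) rim: 24 N up, −10 N in x. I'll shift it about 2 mm in −x and lower again.

Emit:
servo_tool(
  commands="0 0 0 0 -1 -2 0.2;0 0 0 0 -1 0 0.2;0 0 0 0 0 2 0.2;0 0 0 0 0 1.5 0.2;0 0 0 0 0 0 0.2",
)

```text
time_s: 7.48
eef_pos: [0.578, 0.0707, 0.0102]
eef_rot: [0.001, 0.742, 0.67, 0.0]
wrist_force: [-12.4, 0.4, 35.1]
opening: 0.298
grasp_force: 64.4
```

```bash
python3 - <<'E'
from h import *
avg([.578,.0682,.0075],2)
E
```

```text
std mm [0. 0. 0.]
pos [0.5781 0.0707 0.0102] tool x [ 0.102  0.995 -0.   ] y [ 0.995 -0.102  0.002] z [ 0.002 -0.001 -1.   ] psi -0.102
-> tool shift mm [-2.5  0.2  2.7] t 7.525 F [-12.3  -1.1  34.2] open 0.298 grip 64.4 q [-0.08  0.48  1.72 -0.    0.94  0.02]
```

Emit:
servo_tool(
  commands="0 0 0 0 0 -2 0.2;0 0 0 0 0 0 0.4;0 0 0 0 0 0 0.45;0 0 0 0 0 -40 0.45;0 0 0 60 0 -30 0.6",
)

```text
time_s: 8.2
eef_pos: [0.5828, 0.1241, 0.0765]
eef_rot: [0.0, 0.744, 0.668, -0.001]
wrist_force: [1.2, 0.7, -0.4]
opening: 0.598
grasp_force: 0.0
```

Emit:
servo_tool(
  commands="0 0 0 60 -10 0 0.6;0 0 0 60 -10 0 0.6;0 0 0 0 0 0 0.6",
)

```text
time_s: 8.57
eef_pos: [0.5733, 0.252, 0.0753]
eef_rot: [-0.001, 0.741, 0.672, -0.0]
wrist_force: [-0.8, -0.7, -1.0]
opening: 0.599
grasp_force: 0.0
```

```bash
python3 - <<'E'
from h import *
np.set_printoptions(precision=4,suppress=True)
avg([.5107,.348,.1],2)
ims={n:camera(n) for n in("top","side")}
for n,im in ims.items():
    H,S,V=cv2.split(cv2.cvtColor(im,cv2.COLOR_BGR2HSV)); cv2.imwrite(f"pics/{n}4.png",im)
    blue=(H>105)&(H<125)&(S>130)&(V>90)
    m=[b for b in blobs(blue,500,6000) if 200<b[0][0]<300][0][3]
    cnt=cv2.findContours(m.astype(np.uint8),cv2.RETR_EXTERNAL,cv2.CHAIN_APPROX_NONE)[0][0]
    f=np.zeros(V.shape,np.uint8); cv2.drawContours(f,[cnt],-1,1,-1)
    for c2,a2,b2,_ in blobs((f>0)&~blue&(V>=60),20,500): print(n,"ring",c2,a2,b2,plane(n,c2,.010))
    for c2,a2,b2,_ in blobs((f>0)&(V<60),25,500): print(n,"dark",c2,a2,b2,plane(n,c2,.006))
a=ims["top"][175:240,205:295]; b=ims["side"][190:260,220:310]
cv2.imwrite("pics/c4.png",np.hstack([cv2.resize(x,(400,310),interpolation=cv2.INTER_CUBIC) for x in(a,b)]))
E
```

```text
std mm [0.2 1.1 0.1]
pos [0.5735 0.2509 0.0753] tool x [ 0.098  0.995 -0.   ] y [ 0.995 -0.098 -0.001] z [-0.001  0.    -1.   ] psi -0.098
-> tool shift mm [ 90.5 -72.  -24.6] t 8.625 F [-0.5 -0.3 -0.2] open 0.606 grip 0.0 q [ 0.22  0.46  1.58 -0.    1.1   0.32]
top ring [227.1429 194.2747] 91 [222 189  12  12] [0.5788 0.0685 0.01  ]
top ring [249.4737 195.4421] 95 [244 190  12  12] [0.5742 0.0084 0.01  ]
top ring [225.5789 216.0947] 95 [220 210  12  13] [0.5202 0.0739 0.01  ]
top ring [247.8478 217.5543] 92 [242 212  12  12] [0.5148 0.0142 0.01  ]
top ring [270.0112 219.1236] 89 [265 213  11  13] [ 0.509  -0.0453  0.01  ]
top dark [271.2673 197.099 ] 101 [266 192  12  11] [ 0.5686 -0.0508  0.006 ]
side ring [287.8148 214.0463] 108 [282 209  13  11] [ 0.5069 -0.0456  0.01  ]
side ring [256.4135 215.3269] 104 [251 210  12  11] [0.5721 0.0083 0.01  ]
side ring [241.2182 228.6273] 110 [235 223  13  12] [0.5769 0.0688 0.01  ]
side ring [273.6429 227.0357] 112 [268 222  13  11] [0.5123 0.0144 0.01  ]
side ring [258.3333 240.7222] 126 [252 235  14  12] [0.5184 0.0741 0.01  ]
side dark [270.678  204.1356] 59 [266 201  10   7] [ 0.5665 -0.0514  0.006 ]
```

View pics/c4.png

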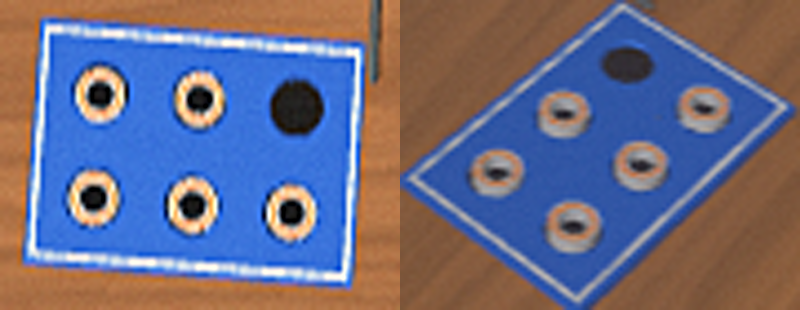

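Both views show five bearings seated alike, with the new one at top crop (101,94), side crop (497,172). Only the far-right pocket is empty, at top crop (297,107). Next is the second bearing.

Emit:
servo_tool(
  commands="0 0 0 45 -36 0 0.6;0 0 0 45 -36 0 0.6;0 0 0 0 0 30 0.6;0 0 0 0 0 15 0.6;0 0 0 0 0 0 0.6",
)

```text
time_s: 9.4
eef_pos: [0.5121, 0.3429, 0.0296]
eef_rot: [-0.0, 0.743, 0.669, -0.002]
wrist_force: [0.1, 0.1, 0.9]
opening: 0.598
grasp_force: 0.0
```

```bash
python3 - <<'E'
from h import *
avg([.5107,.348,.009],4)
E
```

```text
std mm [0.7 0.5 0.9]
pos [0.5131 0.3435 0.031 ] tool x [ 0.105  0.994 -0.   ] y [ 0.994 -0.105 -0.001] z [-0.001 -0.    -1.   ] psi -0.105
-> tool shift mm [ 4.2 -2.9 22. ] t 9.55 F [ 0.3 -0.  -0.2] open 0.603 grip 0.0 q [ 0.4   0.51  1.61 -0.    1.01  0.5 ]
```

Emit:
servo_tool(
  commands="0 0 0 4 -2.5 12 0.6;0 0 0 0 0 8 0.6;0 0 0 0 0 0 0.6;0 0 0 0 0 0 0.6",
)

```text
time_s: 10.1
eef_pos: [0.5104, 0.3491, 0.0111]
eef_rot: [-0.0, 0.742, 0.67, -0.0]
wrist_force: [-0.3, -0.1, -0.4]
opening: 0.6
grasp_force: 0.0
```

```bash
python3 - <<'E'
from h import *
avg([.5107,.348,.009],2)
E
```

```text
std mm [0.1 0.  0.1]
pos [0.5105 0.3491 0.0113] tool x [0.103 0.995 0.   ] y [ 0.995 -0.103  0.   ] z [ 0.  0. -1.] psi -0.103
-> tool shift mm [-1.1  0.3  2.3] t 10.15 F [-0.5 -0.5  0.1] open 0.601 grip 0.0 q [ 0.41  0.55  1.62 -0.    0.98  0.51]
```

Emit:
servo_tool(
  commands="0 0 0 -1 0 0 0.2;0 0 0 0 0 0 0.2;0 0 0 0 0 0 0.2;0 0 0 0 0 0 0.2",
)

```text
time_s: 10.7
eef_pos: [0.5106, 0.3481, 0.012]
eef_rot: [0.0, 0.743, 0.67, 0.0]
wrist_force: [-1.5, -2.1, 5.6]
opening: 0.284
grasp_force: 58.6
```

```bash
python3 - <<'E'
from h import *
avg([.5107,.348,.009],2)
E
```

```text
std mm [0. 0. 0.]
pos [0.5106 0.3481 0.012 ] tool x [0.103 0.995 0.   ] y [ 0.995 -0.103  0.001] z [ 0.001  0.    -1.   ] psi -0.103
-> tool shift mm [-0.1  0.1  3. ] t 10.75 F [-1.7 -1.8  5. ] open 0.285 grip 58.6 q [ 0.41  0.54  1.62 -0.    0.98  0.51]
```

Emit:
servo_tool(
  commands="0 0 0 0 0 -20 0.2;0 0 0 0 0 -40 0.2;0 0 0 -50 15 0 0.2;0 0 0 -60 15 0 0.2;0 0 0 -60 15 0 0.2",
)

```text
time_s: 11.42
eef_pos: [0.5383, 0.173, 0.0728]
eef_rot: [0.001, 0.742, 0.67, 0.001]
wrist_force: [0.4, 0.6, -0.4]
opening: 0.289
grasp_force: 58.9
```

Emit:
servo_tool(
  commands="0 0 0 -60 15 0 0.2;0 0 0 -60 15 0 0.2;0 0 0 -55 15 0 0.2;0 0 0 -45 10 0 0.2;0 0 0 0 0 0 0.2",
)

```text
time_s: 12.05
eef_pos: [0.5708, -0.0537, 0.0728]
eef_rot: [0.001, 0.744, 0.668, 0.001]
wrist_force: [-0.5, 0.1, 0.0]
opening: 0.286
grasp_force: 59.0
```

```bash
python3 - <<'E'
from h import *
avg([.567,-.0512,.0115],6)
E
```

```text
std mm [0.5 1.7 0.4]
pos [ 0.5699 -0.0505  0.072 ] tool x [0.104 0.995 0.   ] y [ 0.995 -0.104  0.001] z [ 0.001 -0.    -1.   ] psi -0.104
-> tool shift mm [-1.  -2.9 60.5] t 12.3 F [-0.3  0.1 -0.8] open 0.287 grip 59.0 q [-0.29  0.37  1.73  0.    1.05 -0.19]
```

Emit:
servo_tool(
  commands="0 0 0 -2 -3 30 0.2;0 0 0 0 0 18 0.2;0 0 0 0 0 4 0.2;0 0 0 0 0 0 0.2;0 0 0 0 0 0 0.2",
)

```text
time_s: 12.98
eef_pos: [0.5673, -0.052, 0.0201]
eef_rot: [0.001, 0.743, 0.67, 0.0]
wrist_force: [0.2, -0.1, -0.9]
opening: 0.288
grasp_force: 59.0
```

```bash
python3 - <<'E'
from h import *
avg([.567,-.0512,.0115],2)
E
```

```text
std mm [0. 0. 0.]
pos [ 0.5673 -0.052   0.0201] tool x [ 0.103  0.995 -0.   ] y [ 0.995 -0.103  0.002] z [ 0.002 -0.    -1.   ] psi -0.103
-> tool shift mm [ 0.8 -0.4  8.6] t 13.025 F [ 0.5 -0.3 -0.6] open 0.291 grip 59.0 q [-0.3   0.45  1.75  0.    0.95 -0.2 ]
```

Emit:
servo_tool(
  commands="0 0 0 0.8 -0.4 4 0.2;0 0 0 0 0 2 0.2;0 0 0 0 0 1 0.2;0 0 0 0 0 0 0.2;0 0 0 0 0 0 0.2",
)

```text
time_s: 13.7
eef_pos: [0.5662, -0.051, 0.0122]
eef_rot: [0.0, 0.743, 0.67, 0.0]
wrist_force: [-0.1, 0.6, 0.1]
opening: 0.287
grasp_force: 58.9
```

```bash
python3 - <<'E'
from h import *
avg([.567,-.0512,.0115],1)
E
```

```text
std mm [0. 0. 0.]
pos [ 0.5662 -0.051   0.0122] tool x [0.103 0.995 0.   ] y [ 0.995 -0.103  0.   ] z [ 0. -0. -1.] psi -0.103
-> tool shift mm [-0.1  0.8  0.7] t 13.7 F [-0.1  0.6  0.1] open 0.287 grip 58.9 q [-0.3   0.46  1.75  0.    0.93 -0.2 ]
```

Emit:
servo_tool(
  commands="0 0 0 0 0 0 0.4;0 0 0 0 0 0 0.45;0 0 0 0 0 -40 0.45;0 0 0 0 0 -60 0.6;0 0 0 0 -60 0 0.6",
)

```text
time_s: 14.38
eef_pos: [0.5135, -0.0473, 0.1189]
eef_rot: [0.007, 0.742, 0.67, 0.004]
wrist_force: [-0.5, -0.4, -0.6]
opening: 0.601
grasp_force: 0.0
```

Emit:
servo_tool(
  commands="0 0 0 -50 -30 0 0.6;0 0 0 -50 -30 0 0.6;0 0 0 -50 -30 0 0.6;0 0 0 0 0 0 0.6",
)

```text
time_s: 14.88
eef_pos: [0.3999, -0.1878, 0.1126]
eef_rot: [0.001, 0.745, 0.668, -0.0]
wrist_force: [0.3, 0.8, 0.3]
opening: 0.595
grasp_force: 0.0
```

```bash
python3 - <<'E'
from h import *
np.set_printoptions(precision=4,suppress=True)
avg([.5,-.32,.1],2)
ims={n:camera(n) for n in("top","side")}
for n,im in ims.items():
    H,S,V=cv2.split(cv2.cvtColor(im,cv2.COLOR_BGR2HSV)); cv2.imwrite(f"pics/{n}5.png",im)
    blue=(H>105)&(H<125)&(S>130)&(V>90)
    m=[b for b in blobs(blue,500,6000) if 200<b[0][0]<300][0][3]
    cnt=cv2.findContours(m.astype(np.uint8),cv2.RETR_EXTERNAL,cv2.CHAIN_APPROX_NONE)[0][0]
    f=np.zeros(V.shape,np.uint8); cv2.drawContours(f,[cnt],-1,1,-1)
    for c2,a2,b2,_ in blobs((f>0)&~blue&(V>=60),20,500): print(n,"ring",c2,a2,plane(n,c2,.010))
    for c,a,b,m in blobs((V<50),150,1000):
        if c[0]>300 and c[1]>150 and b[2]<40:
            cnt=cv2.findContours(m.astype(np.uint8),cv2.RETR_EXTERNAL,cv2.CHAIN_APPROX_NONE)[0][0]
            print(n,"dock",b,cv2.minAreaRect(np.array([plane(n,q[0],.012)[:2] for q in cnt],np.float32)*1000))
    g=(abs(im.astype(int).max(2)-im.min(2))<15)&(V>70)&(V<190)
    for c,a,b,m in blobs(g,15,400):
        if 300<c[0]<400 and 120<c[1]<230: print(n,"grey",c,b,a)
t,s=ims["top"],ims["side"]
cv2.imwrite("pics/c5.png",np.vstack([np.hstack([cv2.resize(x,(400,290),interpolation=cv2.INTER_CUBIC) for x in(t[175:240,205:295],s[190:260,220:310])]),
 np.hstack([cv2.resize(x,(400,290),interpolation=cv2.INTER_CUBIC) for x in(t[190:240,345:414],s[105:180,290:393])])]))
E
```

```text
std mm [0.5 0.7 0. ]
pos [ 0.4003 -0.1871  0.1126] tool x [ 0.108  0.994 -0.001] y [ 0.994 -0.108  0.001] z [ 0.    -0.001 -1.   ] psi -0.108
-> tool shift mm [-121.4  113.4   12.7] t 14.925 F [-0.3 -0.  -0.7] open 0.599 grip 0.0 q [-0.71  0.03  2.03  0.    1.07 -0.6 ]
top ring [227.1429 194.2747] 91 [0.5788 0.0685 0.01  ]
top ring [249.4737 195.4421] 95 [0.5742 0.0084 0.01  ]
top ring [271.3913 197.3804] 92 [ 0.5676 -0.0508  0.01  ]
top ring [225.5368 216.1474] 95 [0.5201 0.074  0.01  ]
top ring [247.8333 217.5111] 90 [0.5149 0.0143 0.01  ]
top ring [270.0222 219.1889] 90 [ 0.5088 -0.0454  0.01  ]
top dock [355 199  30  31] ((515.9618530273438, -316.5050048828125), (79.60832214355469, 81.45169067382812), 88.62886810302734)
top dock [330 237  24  47] ((393.8569641113281, -235.47364807128906), (55.75322341918945, 124.73844146728516), 81.11878967285156)
top grey [370.1958 213.6349] [362 207  23  15] 189
side ring [270.9072 203.3402] 97 [ 0.5657 -0.0511  0.01  ]
side ring [287.8148 214.0463] 108 [ 0.5069 -0.0456  0.01  ]
side ring [256.4135 215.3269] 104 [0.5721 0.0083 0.01  ]
side ring [241.2342 228.6757] 111 [0.5767 0.0689 0.01  ]
side ring [273.6757 227.0811] 111 [0.5121 0.0145 0.01  ]
side ring [258.3659 240.7398] 123 [0.5183 0.0741 0.01  ]
side grey [343.3191 134.1915] [340 130   8  10] 47
side grey [381.6852 151.0556] [378 146  11  12] 54
side grey [332.1462 157.345 ] [325 148  17  18] 171
side grey [343.6364 163.    ] [341 158   6  11] 33
side grey [364.4118 173.9706] [362 169   6  11] 34
```

View pics/c5.png

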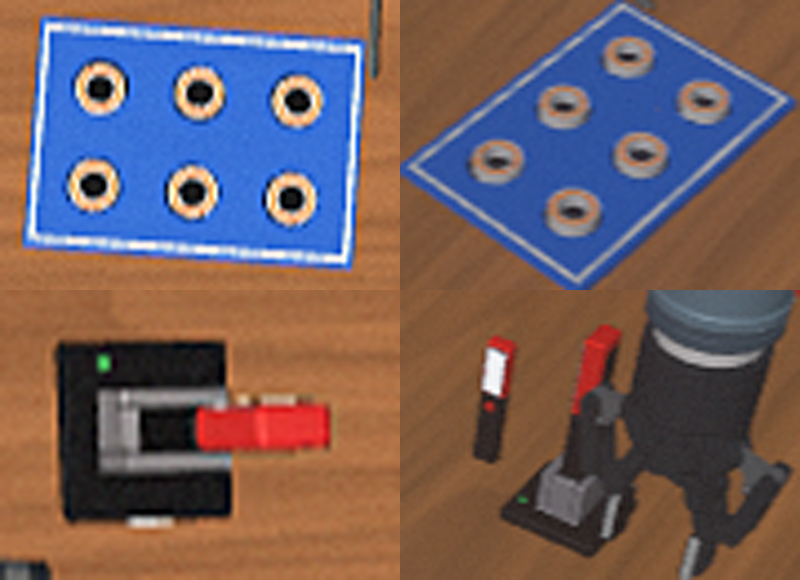

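All six bearings are seated, with the centroids in both views on the pocket grid. The lamp stands upright in the dock, at top crop (265,425) and side crop (597,365). Next I turn the tool so that the fingers close along y, raise it and pitch it horizontal behind the lamp.

Emit:
servo_tool(
  commands="0 0 0.183 0 0 -25 0.7;0 0 0.183 0 0 -25 0.7;0 0 0.183 0 0 -25 0.7;0 0 0.183 0 0 -25 0.7;0 0 0.183 0 0 -25 0.7",
)

```text
time_s: 15.7
eef_pos: [0.4023, -0.1832, 0.238]
eef_rot: [-0.0, 0.962, 0.272, 0.0]
wrist_force: [0.0, 0.8, 1.1]
opening: 0.702
grasp_force: 0.0
```

Emit:
servo_tool(
  commands="0 0 0.183 0 0 0 0.7;0 0 0.183 0 0 0 0.7;0 0 0.183 0 0 0 0.7;0 0 0 0 60 0 0.7;0 0 0 0 60 0 0.7",
)

```text
time_s: 16.32
eef_pos: [0.4036, -0.3044, 0.2375]
eef_rot: [0.0, 1.0, 0.004, 0.0]
wrist_force: [0.8, 0.8, 0.2]
opening: 0.705
grasp_force: 0.0
```

Emit:
servo_tool(
  commands="0 0.17 0 0 0 0 0.7;0 0.17 0 0 0 0 0.7;0 0.17 0 0 0 0 0.7;0 0 0 0 0 0 0.7",
)

```text
time_s: 16.82
eef_pos: [0.4009, -0.3034, 0.2356]
eef_rot: [-0.002, 0.968, 0.001, 0.251]
wrist_force: [-0.1, -1.2, -0.2]
opening: 0.698
grasp_force: 0.0
```

```bash
python3 - <<'E'
from h import *
np.set_printoptions(precision=4,suppress=True)
print(plane("top",(396.3,213.7),.172), two((396.3,213.7),(341.5,116.6)))
print(plane("side",(341.5,116.6),.172))
avg([.4,-.32,.23],2)
E
```

```text
[ 0.5146 -0.3196  0.172 ] (array([ 0.515 , -0.3207,  0.1688]), np.float64(0.0010477065150707315))
[ 0.5137 -0.3157  0.172 ]
std mm [0.4 0.4 0.6]
pos [ 0.4013 -0.3038  0.2362] tool x [0.874 0.001 0.486] y [ 0.002 -1.    -0.002] z [ 0.486  0.003 -0.874] psi -1.568
-> tool shift mm [-4.2 16.2  4.7] t 16.875 F [ 0.8 -0.3 -0.5] open 0.699 grip 0.0 q [-1.2  -0.22  2.07  0.52  1.15  0.19]
```

Emit:
servo_tool(
  commands="0 0.17 0 0 0 0 0.7;0 0.17 0 0 0 0 0.7;0 0.17 0 0 0 0 0.7;0 0 0 0 0 0 0.7",
)

```text
time_s: 17.42
eef_pos: [0.4019, -0.3039, 0.2356]
eef_rot: [-0.004, 0.873, 0.0, 0.487]
wrist_force: [-0.6, -0.9, -0.4]
opening: 0.698
grasp_force: 0.0
```

```bash
python3 - <<'E'
from h import *
avg([.4,-.32,.23],2)
E
```

```text
std mm [0.2 0.3 0.5]
pos [ 0.402  -0.3043  0.2361] tool x [ 0.526 -0.002  0.85 ] y [ 0.005 -1.    -0.005] z [ 0.85   0.007 -0.526] psi -1.566
-> tool shift mm [-6.2 15.8  1.4] t 17.475 F [-0.3 -0.4  0.3] open 0.697 grip 0.0 q [-1.53 -0.19  2.31  1.1   1.27 -0.45]
```

Emit:
servo_tool(
  commands="0 0 0 29 16 47 0.7;0 0.17 0 0 0 0 0.7;0 0.17 0 0 0 0 0.7;0 0.17 0 0 0 0 0.7;0 0 0 0 0 0 0.7",
)

```text
time_s: 18.15
eef_pos: [0.4584, -0.3187, 0.2334]
eef_rot: [-0.008, 0.723, -0.001, 0.691]
wrist_force: [0.6, 0.3, 0.1]
opening: 0.704
grasp_force: 0.0
```

```bash
python3 - <<'E'
from h import *
avg([.47,-.32,.11],3)
E
```

```text
std mm [0.  0.7 1.7]
pos [ 0.4584 -0.3195  0.2355] tool x [ 0.045 -0.006  0.999] y [ 0.009 -1.    -0.006] z [ 0.999  0.009 -0.045] psi -1.562
-> tool shift mm [-124.9    1.3   17.2] t 18.25 F [ 1.  -0.6  1.9] open 0.695 grip 0.0 q [-1.5   0.3   2.28  1.6   1.5  -1.01]
```

Emit:
servo_tool(
  commands="0 0 0 -40 1 0 0.7;0 0 0 -45 0 5 0.7;0 0 0 -40 0 0 0.7;0 0 0 0 0 0 0.7;0 0 0 0 0 0 0.7",
)

```text
time_s: 18.92
eef_pos: [0.4576, -0.3227, 0.115]
eef_rot: [0.0, 0.721, 0.004, 0.693]
wrist_force: [-0.4, -1.6, -0.5]
opening: 0.701
grasp_force: 0.0
```

```bash
python3 - <<'E'
from h import *
avg([.534,-.3195,.11],3)
for n in("top","side"):
    im=camera(n); cv2.imwrite(f"pics/{n}6.png",im)
t,s=cv2.imread("pics/top6.png"),cv2.imread("pics/side6.png")
cv2.imwrite("pics/c6.png",np.hstack([cv2.resize(x,(400,360),interpolation=cv2.INTER_CUBIC) for x in(t[170:278,325:445],s[95:203,290:410])]))
E
```

```text
std mm [0.1 0.  0.1]
pos [ 0.4576 -0.3227  0.115 ] tool x [0.04  0.006 0.999] y [ 0.005 -1.     0.006] z [ 0.999  0.005 -0.04 ] psi -1.566
-> tool shift mm [-1.9 -2.9 76.6] t 19.025 F [ 0.4  0.1 -1. ] open 0.697 grip 0.0 q [-1.51  0.7   2.18  1.62  1.52 -1.32]
```

View pics/c6.png

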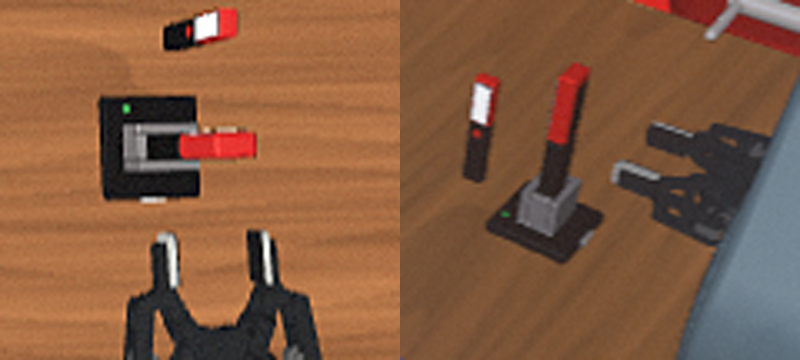

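The fingers, with tips at top crop (163,235) and (262,235), straddle the lamp line, level and behind it. A quick check of the lateral alignment, then forward.

```bash
python3 - <<'E'
from h import *
np.set_printoptions(precision=4,suppress=True)
im=cv2.imread("pics/top6.png"); V=im.max(2); 
print(plane("top",(325+164*.3,170+245*.3),.113),plane("top",(325+262*.3,170+245*.3),.113))
for z,u in((.113,0),(.172,0)):
    c=calibration("top"); p=c["R"]@[.515,-.3200,z]+c["t"]; print(z,c["fx"]*p[0]/p[2]+c["cx"],c["fy"]*p[1]/p[2]+c["cy"])
H,S,V=cv2.split(cv2.cvtColor(im,cv2.COLOR_BGR2HSV))
red=((H<8)|(H>172))&(S>150)&(V>90)
for c,a,b,m in blobs(red,50,400):
    print(b)
    for u in range(b[0],b[0]+b[2]):
        v=np.where(m[:,u])[0]; print(u,v.min(),v.max(),int(V[v,u].mean()),end="; ")
E
```

```text
[ 0.4443 -0.2877  0.113 ] [ 0.4422 -0.3599  0.113 ]
0.113 385.80714087853266 213.82207389434555
0.172 396.455232627187 213.51100349002738
[384 172  12  11]
384 182 182 119; 385 182 182 107; 386 182 182 156; 387 181 182 162; 388 181 182 136; 389 181 182 133; 390 181 181 167; 391 172 181 242; 392 172 181 226; 393 172 181 225; 394 172 181 223; 395 172 180 229; [379 209  23   9]
379 210 216 221; 380 210 217 203; 381 211 217 204; 382 211 217 201; 383 211 217 202; 384 211 217 202; 385 210 217 201; 386 210 217 200; 387 210 217 199; 388 210 217 198; 389 210 217 223; 390 210 217 240; 391 210 217 222; 392 210 217 223; 393 210 217 222; 394 210 217 221; 395 210 217 221; 396 209 217 213; 397 209 216 216; 398 209 216 215; 399 209 216 221; 400 210 216 232; 401 210 216 172;
```

Emit:
servo_tool(
  commands="0 0 0 0 -2 30 0.7;0 0 0 0 0 25 0.7;0 0 0 0 0 12 0.7;0 0 0 0 0 8 0.7;0 0 0 0 0 0 0.7",
)

```text
time_s: 19.8
eef_pos: [0.5322, -0.3192, 0.1093]
eef_rot: [-0.001, 0.721, 0.002, 0.693]
wrist_force: [-0.5, 0.5, -1.2]
opening: 0.701
grasp_force: 0.0
```

```bash
python3 - <<'E'
from h import *
avg([.534,-.32,.112],3)
E
```

```text
std mm [0.2 0.1 0.1]
pos [ 0.532  -0.3193  0.1093] tool x [0.041 0.    0.999] y [ 0.004 -1.     0.   ] z [ 0.999  0.004 -0.041] psi -1.567
-> tool shift mm [2.8 0.7 1.9] t 19.9 F [0.7 0.2 0.2] open 0.7 grip 0.0 q [-1.29  0.73  2.1   1.82  1.45 -1.28]
```

Emit:
servo_tool(
  commands="0 0 0 0 0 2 0.4;0 0 0 0 0 0 0.2;0 0 0 0 0 0 0.2;0 0 0 0 0 0 0.2;0 0 0 0 0 0 0.2",
)

```text
time_s: 20.58
eef_pos: [0.5341, -0.3194, 0.1091]
eef_rot: [-0.001, 0.721, 0.001, 0.692]
wrist_force: [-0.2, 0.0, 0.4]
opening: 0.34
grasp_force: 62.7
```

```bash
python3 - <<'E'
from h import *
avg([.534,-.32,.112],2)
E
```

```text
std mm [0. 0. 0.]
pos [ 0.5341 -0.3194  0.1091] tool x [0.041 0.    0.999] y [ 0.004 -1.     0.   ] z [ 0.999  0.004 -0.041] psi -1.567
-> tool shift mm [ 2.9  0.6 -0.2] t 20.625 F [-0.9 -0.2 -0.5] open 0.341 grip 62.7 q [-1.29  0.74  2.1   1.82  1.45 -1.27]
```

Emit:
servo_tool(
  commands="0 0 0 10 0 -0.4 0.2;0 0 0 20 0 -0.8 0.2;0 0 0 30 0 -1.2 0.2;0 0 0 30 0 -1.2 0.2;0 0 0 0 0 0 0.2",
)

```text
time_s: 21.3
eef_pos: [0.5345, -0.3195, 0.2015]
eef_rot: [0.0, 0.721, 0.003, 0.693]
wrist_force: [-0.2, -0.7, -2.1]
opening: 0.34
grasp_force: 62.7
```

```bash
python3 - <<'E'
from h import *
avg([.534,-.32,.25],2)
E
```

```text
std mm [0.1 0.1 0.7]
pos [ 0.5344 -0.3193  0.2008] tool x [0.04  0.004 0.999] y [ 0.004 -1.     0.003] z [ 0.999  0.004 -0.04 ] psi -1.567
-> tool shift mm [49.2  0.8 -2.3] t 21.35 F [ 0.1  0.6 -2.1] open 0.338 grip 62.7 q [-1.29  0.46  2.18  1.8   1.4  -1.09]
```

Emit:
servo_tool(
  commands="0 0 0 40 0 -2 0.2;0 0 0 30 0 0 0.2;0 -0.15 0 0 0 0 0.2;0 -0.15 0 0 0 0 0.2;0 -0.15 0 0 0 0 0.2",
)

```text
time_s: 22.02
eef_pos: [0.5342, -0.319, 0.2675]
eef_rot: [-0.001, 0.859, 0.001, 0.511]
wrist_force: [0.1, 0.1, -2.2]
opening: 0.342
grasp_force: 62.6
```

Emit:
servo_tool(
  commands="0 -0.15 0 0 0 0 0.2;0 -0.15 0 0 0 0 0.2;0 -0.15 0 0 0 0 0.2;0 -0.15 0 0 0 0 0.2;0 -0.15 0 0 0 0 0.2",
)

```text
time_s: 22.65
eef_pos: [0.5344, -0.319, 0.2676]
eef_rot: [-0.001, 0.987, 0.002, 0.161]
wrist_force: [-0.4, 0.3, -1.4]
opening: 0.342
grasp_force: 62.5
```

Emit:
servo_tool(
  commands="0 -0.15 0 0 0 0 0.2;0 -0.15 0 0 0 0 0.2;0 -0.07 0 0 0 0 0.2;0 0 0 0 0 0 0.2;0 0 0 0 0 0 0.2",
)

```text
time_s: 23.28
eef_pos: [0.5345, -0.3189, 0.2676]
eef_rot: [-0.001, 1.0, 0.002, -0.021]
wrist_force: [-0.7, 0.2, -1.6]
opening: 0.34
grasp_force: 62.5
```

```bash
python3 - <<'E'
from h import *
avg([.5164,.0114,.149],2)
E
```

```text
std mm [0.1 0.1 0.3]
pos [ 0.5344 -0.319   0.2679] tool x [ 0.999  0.004 -0.041] y [ 0.004 -1.    -0.002] z [-0.041  0.002 -0.999] psi -1.567
-> tool shift mm [ -11.9 -330.2  120.1] t 23.325 F [-0.5 -0.1 -1.8] open 0.34 grip 62.5 q [-0.72  0.28  1.41 -0.03  1.48  0.85]
```

Emit:
servo_tool(
  commands="0 0 0 -2 -40 0 0.2;0 0 0 -2 -50 0 0.2;0 0 0 -2 -50 0 0.2;0 0 0 -2 -50 0 0.2;0 0 0 -2 -50 0 0.2",
)

```text
time_s: 24.0
eef_pos: [0.5235, -0.0781, 0.27]
eef_rot: [-0.0, 1.0, 0.001, -0.019]
wrist_force: [-0.1, -0.0, -0.7]
opening: 0.343
grasp_force: 62.5
```

Emit:
servo_tool(
  commands="0 0 0 -2 -50 20 0.2;0 0 0 0 -40 40 0.2;0 0 0 0 0 40 0.2;0 0 0 0 0 20 0.2;0 0 0 0 0 0 0.2",
)

```text
time_s: 24.62
eef_pos: [0.5154, 0.0107, 0.1485]
eef_rot: [-0.0, 1.0, 0.002, -0.021]
wrist_force: [0.1, 0.3, -0.1]
opening: 0.339
grasp_force: 62.5
```

Emit:
servo_tool(
  commands="0 0 0 0 0 0 0.2;0 0 0 0 0 0 0.2",
)

```text
time_s: 24.88
eef_pos: [0.518, 0.0102, 0.1514]
eef_rot: [0.0, 1.0, 0.002, -0.019]
wrist_force: [0.7, 0.8, -0.7]
opening: 0.345
grasp_force: 62.5
```

```bash
python3 - <<'E'
from h import *
np.set_printoptions(precision=4,suppress=True)
avg([.5164,.0114,.149],3)
for n in("top","side"):
    im=camera(n); cv2.imwrite(f"pics/{n}7.png",im)
t,s=cv2.imread("pics/top7.png"),cv2.imread("pics/side7.png")
cv2.imwrite("pics/c7.png",np.hstack([cv2.resize(x,(400,360),interpolation=cv2.INTER_CUBIC) for x in(t[120:264,170:330],s[130:274,190:350])]))
H,S,V=cv2.split(cv2.cvtColor(t,cv2.COLOR_BGR2HSV)); red=((H<8)|(H>172))&(S>150)&(V>60)
for c,a,b,m in blobs(red,20,2000):
    if 150<c[0]<350: print("red top",c,b,plane("top",c,.17))
E
```

```text
std mm [0.1 0.1 0.2]
pos [0.5179 0.0103 0.1511] tool x [ 0.999  0.003 -0.038] y [ 0.003 -1.     0.   ] z [-0.038 -0.001 -0.999] psi -1.567
-> tool shift mm [-1.4 -1.2  2.2] t 24.975 F [ 0.1  0.1 -0.7] open 0.339 grip 62.5 q [-0.2   0.17  1.79 -0.01  1.22  1.37]
```

View pics/c7.png

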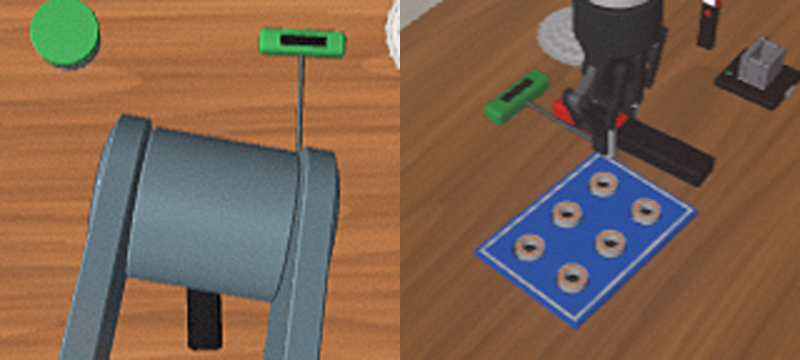

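The lamp is level in the gripper above the tray: red head at side crop (575,110), handle foot at (705,170). The dock is empty, all six bearings are seated, and the tub and hex key are untouched. A last check of the foot position, then I hand in.

```bash
python3 - <<'E'
from h import *
np.set_printoptions(precision=4,suppress=True)
c=calibration("side")
for X in ([.420,.0103,.170],[.580,.0103,.170]):
    p=c["R"]@X+c["t"]; print((c["fx"]*p[0]/p[2]+c["cx"]-190)*2.5+400,(c["fy"]*p[1]/p[2]+c["cy"]-130)*2.5)
o=get_obs(); print(o["eef_pos"],o["grasp_force"],abs(o["dq"]).max(),o["time_s"]); print(hand_in())
E
```

```text
706.4350725874606 171.7427665790352
559.7949127757803 99.70797397299656
[0.5173 0.0106 0.1502] 62.5050987303257 0.004418465660191715 25.125
the job is handed in; nothing more can be done
None
```

I put both loose bearings into the empty pockets, so all six are seated, and handed the job in at 25 s with the lamp held still and level over the tray, light panel down at an estimated 15 cm above it; `hand_in()` returned no verdict.

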